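# Sift chair nuts out of desk oddments

### The job

Cap nuts from the upside-down chair got mixed with a charger and a box of staples in the small sieve that stands on its catch pan. Holding the sieve by its handle, shake it until all three nuts have dropped into the pan below, keeping the charger and the staples in the sieve. Then tip the charger and the staples over the sieve's lip into the empty low tray, and set the sieve back upright on the pan as it was.

Things in the scene. Friction and masses are not known exactly. Their poses are not given: they have to be found in the camera images.
- sieve_grip (a point): Middle of the sieve's handle: a black bar 119 long (along the sieve's x), 14 wide (y), 18 high, that spans the bare-metal sieve like a basket handle. Grasp it from above across its 14 mm width; 64 mm of open space below it down to the sieve floor. Axes are the sieve's: z up, x along the handle.
- sieve: The sieve, 0.25 kg (0.46 full). Origin: 84 below the handle's middle, at the underside of two carrying bars 208 long along x at y = -55 and 55, which lie on the pan's rim. Floor (top at z 11) 110 by 100: three bars along y, 14 wide, at x = -31, 0, 31, and four open slots 17 wide. Walls 28 high on three sides; +y side open. Floor polished: things slide if shaken at over 2 m/s2.
- sieve_lip (a point): Middle of the edge of the sieve's pouring lip, on its open +y side: the lip, 110 wide, rises 15 degrees from y 50 to this edge at y 73, z 17. Things slide out over it when the +y side is tipped down by more than about 30 degrees (40 is sure).
- catch_pan: Fixed grey open pan under the sieve, 168 (x) by 158 (y), 40 high, walls 4 thick, floor 4 thick. Origin: centre of its underside. The sieve stands centred on its rim with the same x and y axes, handle middle at z +124.
- side_tray: Fixed empty black open tray, 140 by 140, 36 high, walls 4 thick, for the charger and the staples. Origin: centre of its underside. A leg of the upturned chair leans over the desk behind it, from x 0.63, y 0.23 low down to x 0.51, y 0.21 at a height of 0.54 m.
- nut_1: Steel hexagonal cap nut, 12 across, 9 high, lying on a bar of the sieve floor beside a slot. Origin: centre of its underside.
- nut_2: Another such nut.
- nut_3: Another such nut.
- charger_brick: White charger block, 56 x 56 x 27, lying flat in the sieve; about 0.12 kg, too large for the slots. Origin: on its underside, 8 from the centre.
- staples_box: Carton box of staples, 34 x 56 x 14, lying flat in the sieve; 0.06 kg, too large for the slots. Origin: centre of its underside.
Not all that is in view belongs to the job. There is more than one size of the staples_box; the one meant has the size given above.

How it is judged (in metres and radians):
On the way, in this order (a step that is already met when the one before it is completed fails the run):
1. all three nuts lie in the catch pan while the charger and the staples are still in the sieve (x of nut_1 in the frame of catch_pan between -0.082 and 0.082 m and y of nut_1 in the frame of catch_pan between -0.077 and 0.077 m and z of nut_1 in the frame of catch_pan between 0 and 0.025 m and x of nut_2 in the frame of catch_pan between -0.082 and 0.082 m and y of nut_2 in the frame of catch_pan between -0.077 and 0.077 m and z of nut_2 in the frame of catch_pan between 0 and 0.025 m and x of nut_3 in the frame of catch_pan between -0.082 and 0.082 m and y of nut_3 in the frame of catch_pan between -0.077 and 0.077 m and z of nut_3 in the frame of catch_pan between 0 and 0.025 m and x of charger_brick in the frame of sieve_grip between -0.06 and 0.06 m and y of charger_brick in the frame of sieve_grip between -0.06 and 0.075 m and z of charger_brick in the frame of sieve_grip between -0.085 and -0.02 m and x of staples_box in the frame of sieve_grip between -0.06 and 0.06 m and y of staples_box in the frame of sieve_grip between -0.06 and 0.075 m and z of staples_box in the frame of sieve_grip between -0.085 and -0.02 m), for 0.2 s.
2. the charger and the staples lie in the side tray, the nuts in the pan (x of nut_1 in the frame of catch_pan between -0.082 and 0.082 m and y of nut_1 in the frame of catch_pan between -0.077 and 0.077 m and z of nut_1 in the frame of catch_pan between 0 and 0.025 m and x of nut_2 in the frame of catch_pan between -0.082 and 0.082 m and y of nut_2 in the frame of catch_pan between -0.077 and 0.077 m and z of nut_2 in the frame of catch_pan between 0 and 0.025 m and x of nut_3 in the frame of catch_pan between -0.082 and 0.082 m and y of nut_3 in the frame of catch_pan between -0.077 and 0.077 m and z of nut_3 in the frame of catch_pan between 0 and 0.025 m and x of charger_brick in the frame of side_tray between -0.068 and 0.068 m and y of charger_brick in the frame of side_tray between -0.068 and 0.068 m and z of charger_brick in the frame of side_tray between 0 and 0.075 m and x of staples_box in the frame of side_tray between -0.068 and 0.068 m and y of staples_box in the frame of side_tray between -0.068 and 0.068 m and z of staples_box in the frame of side_tray between 0 and 0.075 m), for 0.2 s.
At the end, for the whole second after the job is handed in: The three nuts lie in the catch pan, the charger and the box of staples inside the side tray, and the sieve stands upright at rest on the pan's rim as at the start, within 20 mm, 0.2 rad of yaw and 0.1 rad of tilt (all of step 2 and x of sieve_grip in the frame of catch_pan between -0.02 and 0.02 m and y of sieve_grip in the frame of catch_pan between -0.02 and 0.02 m and z of sieve_grip in the frame of catch_pan between 0.117 and 0.131 m and angle between sieve_grip's own z axis and vertical below 0.1 rad and angle between the x axis of sieve_grip and the x axis of catch_pan, either way round below 0.2 rad and linear speed of each of sieve, charger_brick, staples_box below 0.02 m/s); the robot touches nothing.
It also fails if it takes over 51 s, if anything falls off the work surface, if the arm or the gripper's body presses on something with over 40 N, if the wrist force passes 120 N, or if a joint passes its speed limit or range.

### The arm

A 6-joint arm with a two-finger parallel gripper is mounted at the origin on a cart in front of the work surface, level with it; the furniture and walls round the work are solid. World frame = base frame: x ahead of the robot, y to its left, z up, the work surface at z = 0. Lengths are in mm, angles in rad, forces in N, time in s.
With the tool pointing down it reaches from about 350 to 875 mm from the base axis. Payload 4.2 kg.
Tool frame: the origin (TCP) lies midway between the tips of the shut fingers; the grasp point (between the pads) lies 19 mm behind it; z points along the fingers, y is the line along which they close (so a half turn about z gives the same grasp; the last joint's range is limited). The gripper opens to 85 mm and grips with 20 to 120 N. Pads are 22 mm wide; open, the fingers measure 114 mm over their backs; the gripper's body (76 mm by 85 mm) begins 54 mm behind the grasp point. The pads swing forward as they close: fully open they stand 13 mm farther back than shut.
Start: joints at [-1.025, 0.385, 0.008, 0, -1.194, -0.259], TCP at [176.819, -599.445, 231.312] pointing down, gripper open.
Joint ranges: [-3.14, 3.14], [-1.21, 2.06], [-1.07, 1.41], [-3.16, 2.05], [-2.99, -0.16], [-3.1, 3.1]. Speed limits (rad/s): [2.79, 2.79, 3.14, 3.14, 3.14, 3.14].

### API

Orientations are given as a unit quaternion [x, y, z, w].
In Python, from bench import read_state, get_image, job_done gives the robot as it stands.
- The arm moves only by the tool servo_tool, never from a script. Its arguments are lists of equal length, an entry for each row: "rotation": the turn, a rotation vector about the world's x, y, z scaled (see below), a list of three; "slide": the shift along the world's x, y, z scaled (see below), a list of three; "grip": the opening, from -1 (shut) to 1 (fully open). In form: {"rotation": [[rx, ry, rz], ...], "slide": [[tx, ty, tz], ...], "grip": [grip, ...]}. A call has 1 to 8 rows; each row is the pose to reach, as a shift and turn from the pose commanded when the call began, turning the shorter way round; what a row does not reach only later rows make up. The controller multiplies each number of a shift by 0.2 m and each number of a turn by 360 degrees. A row lasts 1/8 s, in which the tool goes at most 62.5 mm and 10.7 degrees, less where a joint would pass 70% of its speed; a pose out of reach is approached as far as the arm can. A call with a number of a shift or a turn outside -1 to 1 is refused whole. A call with a gripper value outside its range is refused whole. The fingers move at their own pace and stop on an object; the grip force is fixed at half the most. Time passes only in rows, so rows that repeat a pose let the fingers close. It gives the time, the measured TCP pose, the force, the opening and the grip force at its end, in the units of the state.
- read_state(): the state, without advancing time (a new reading comes with each control period).
- get_image(name): name is "scene" or "top"; returns a dict with "image" (480x640x3 uint8, red, green, blue), "depth" (480x640 float32, mm along the optical axis (not along the pixel's ray), 0 where there is no reading), "camera_matrix" (3x3 intrinsics, pixels), "rvec" (rotation vector, rad) and "tvec" (3), from world to camera coordinates, as OpenCV has them. Camera axes: x right, y down, z forward; pixel columns grow to the right and rows downward; lengths in mm; the calibration is good to about 2 mm. A picture is of the moment at which its call begins.
- job_done(): hands the job in; it is judged then, once.
The state is a dict: "clock": time; "joints": joint angles; "joint_vel": joint speeds; "joint_efforts": joint torques, N m; "position": TCP position; "ee_rot": TCP orientation; "contact_force": force on the tool from outside, world axes, zero at the start; "wrist_torque": the same for the moment, N m; "gripper_width": finger opening in mm; "grasp_force": force on a finger pad.
Only numpy, scipy, OpenCV 4.12 (cv2) and the standard library are available. Lean on these libraries where they do the work, as an engineer would, in place of code of your own. Each camera call takes 0.05 s, during which the arm holds its last target. There are 200 camera calls.

## Working session

There is one attempt and no reset: what is moved stays moved. The work goes in short steps, Python scripts to look and compute and a tool call to move; the robot and the scene stay as the last step left them, time stands still between calls to the robot, and variables do not carry over. Pictures are saved under pics/ and viewed, at most 10 in all, crops included, and the job is handed in when it is done.

Besides the shell and the picture viewer there is one more tool, called after ">>>" as a command line: name --argument value ..., lists and objects as JSON in quotes. servo_tool: Moves the arm, as the interface text tells. Shifts and turns lie within -1 to 1; 1 stands for 0.2 m of shift or 360 degrees of turn. Its arguments: {"type":"object","properties":{"rotation":{"type":"array","items":{"type":"array","items":{"type":"number","minimum":-1,"maximum":1}}},"slide":{"type":"array","items":{"type":"array","items":{"type":"number","minimum":-1,"maximum":1}}},"grip":{"type":"array","items":{"type":"number"}}},"required":["rotation","slide","grip"]}

```bash
mkdir -p pics; ls; cat > h.py <<'E'
import numpy as np, cv2
from bench import *
def grab(n):
    d=get_image(n); d['R']=cv2.Rodrigues(np.array(d['rvec'],float))[0]; d['t']=np.array(d['tvec'],float).ravel(); d['K']=np.array(d['camera_matrix'],float); return d
def world(d):
    Z=d['depth'].astype(float); v,u=np.mgrid[:480,:640]; K=d['K']
    P=np.stack([(u-K[0,2])/K[0,0]*Z,(v-K[1,2])/K[1,1]*Z,Z],-1)
    return (P-d['t'])@d['R']
def ray(d,u,v,z):
    r=d['R'].T@np.linalg.solve(d['K'],[u,v,1]); c=-d['R'].T@d['t']; return c+r*(z-c[2])/r[2]
def save(d,f,crop=None,s=1):
    im=cv2.cvtColor(d['image'],cv2.COLOR_RGB2BGR)
    if crop: a,b,c,e=crop; im=im[b:e,a:c]
    cv2.imwrite('pics/'+f,cv2.resize(im,None,fx=s,fy=s,interpolation=cv2.INTER_CUBIC))
E
python3 - <<'E'
from h import *
for n in('scene','top'):
    d=grab(n); save(d,n+'1.png'); print(n,-d['R'].T@d['t'],d['K'][0,0])
    W=world(d); np.save(n+'.npy',W)
s=read_state(); print(s['position'],s['ee_rot'],s['clock'],s['contact_force'])
E
```

```text
pics
scene [ 98.33057462 532.76416442 736.14783875] 495.1352291902927
top [ 325.04088236   82.01545218 1093.17892208] 548.847535485559
[ 176.65566747 -598.99334784  230.33747217] [-1.42821987e-01  9.89747922e-01  9.41086543e-04 -2.14643558e-04] 0.1 [ 0.05014392  0.67909942 -0.59217549]
```

View pics/top1.png

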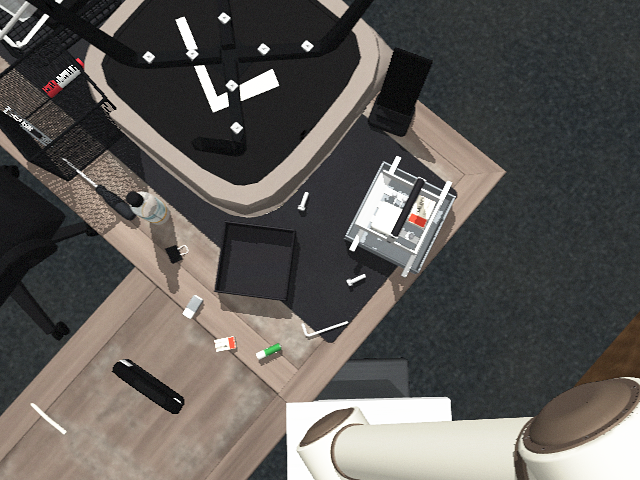

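View pics/scene1.png

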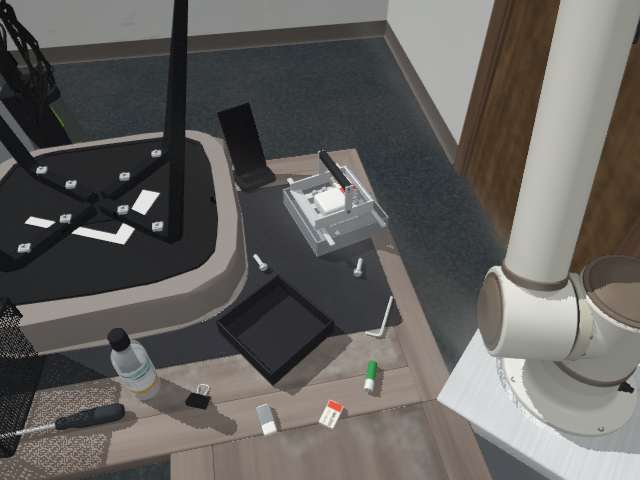

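The top view shows the sieve on its pan at (405,215) with the black handle at about (408,205). The empty black tray is at (257,262), and a second staples box, a decoy, lies loose at (226,344). The scene view shows the sieve at (335,205) and the tray at (275,328).

Possible mix-ups:
- **Sieve handle:** the bar at (408,205), not the black marker-like object at (148,385) or the phone stand at (400,90).
- **Staples:** the red and white box in the sieve at (418,212), not the loose one at (226,344).
- **Tray:** (257,262), not the mesh baskets at (50,100).

I choose the sieve, the box in it and the tray, and check them in one crop.

```bash
python3 - <<'E'
from h import *
d=grab('top'); e=grab('scene')
def crop(d,b):
    a,c,x,y=b; return cv2.resize(cv2.cvtColor(d['image'],cv2.COLOR_RGB2BGR)[c:y,a:x],(400,400),interpolation=cv2.INTER_CUBIC)
cv2.imwrite('pics/c1.png',np.hstack([crop(d,(340,150,460,270+10)),crop(e,(275,140,395,260))]))
W=np.load('top.npy'); z=W[...,2]; g=d['image'].mean(-1)
m=np.zeros(z.shape,bool); m[150:285,340:465]=1
h=(m&(z>105)&(z<145)&(g<70)); P=W[h]; print('handle n',len(P),np.median(P[:,2]))
r=cv2.minAreaRect(P[:,:2].astype(np.float32)); print(r, cv2.boxPoints(r))
o=(m&(z>25)&(z<75)); P=W[o]; r=cv2.minAreaRect(P[:,:2].astype(np.float32)); print('sieve region',r)
m=np.zeros(z.shape,bool); m[200:320,200:310]=1
o=m&(z>26)&(z<46); r=cv2.minAreaRect(W[o][:,:2].astype(np.float32)); print('tray',r,o.sum())
E
```

```text
handle n 452 132.4821799782623
((502.161376953125, -74.22899627685547), (13.601014137268066, 116.0110855102539), 60.74226379394531) [[ 448.23193   -51.812393]
 [ 549.4435   -108.511536]
 [ 556.0908    -96.6456  ]
 [ 454.87927   -39.946457]]
sieve region ((503.31927490234375, -76.13505554199219), (158.179931640625, 208.08642578125), 61.481536865234375)
tray ((447.16546630859375, 221.5861358642578), (179.79791259765625, 195.36984252929688), 87.74358367919922) 1046
```

View pics/c1.png

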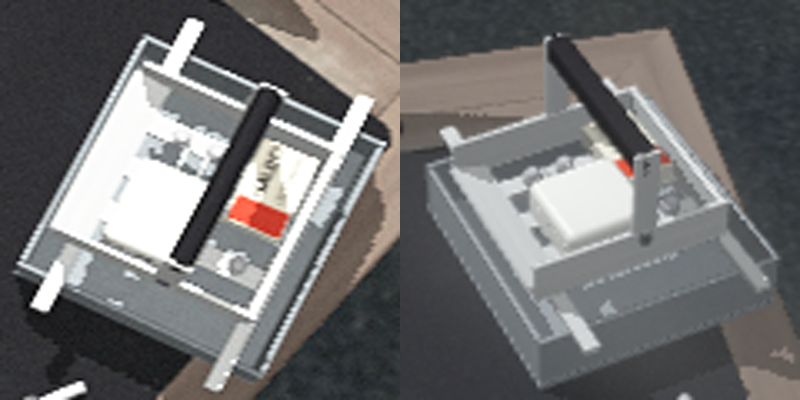

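The crop confirms the choice. It shows the black handle, the charger on the lip side, the staples behind it and three nuts. The lip faces world +y, towards the tray. Next I measure the tray.

```bash
python3 - <<'E'
from h import *
d=grab('top'); W=world(d); z=W[...,2]
hsv=cv2.cvtColor(d['image'],cv2.COLOR_RGB2HSV)
roi=np.zeros(z.shape,np.uint8); roi[205:320,200:310]=1
m=((z>24)&(z<46)).astype(np.uint8)*roi
n,l,s,c=cv2.connectedComponentsWithStats(m,connectivity=8)
for k in np.argsort(-s[1:,4])[:3]+1:
    print(s[k]); P=W[l==k][:,:2].astype(np.float32); r=cv2.minAreaRect(P); print(r)
    H=W[l==k]; H=H[H[:,2]>32]; print(cv2.minAreaRect(H[:,:2].astype(np.float32)),len(H))
for p in [(229,223),(297,229),(257,262)]: print(p,ray(d,*p,36))
np.set_printoptions(linewidth=200)
e=grab('scene')
for p in [(276,276),(333,323),(274,382),(218,324)]: print(p,ray(e,*p,36))
E
```

```text
[215 221  81  80 719]
((425.5670166015625, 209.22093200683594), (140.8651123046875, 140.1925811767578), 81.14804077148438)
((425.5035095214844, 209.36126708984375), (140.63375854492188, 139.922607421875), 81.17302703857422) 596
[213 205  70  13 318]
((523.245849609375, 223.95849609375), (136.78834533691406, 25.132701873779297), 88.22004699707031)
((522.4564819335938, 219.82933044433594), (121.8778305053711, 23.813308715820312), 88.49382781982422) 133
(229, 223) [499.26238743 258.77994515  36.        ]
(297, 229) [483.67671735 126.31782625  36.        ]
(257, 262) [421.36108864 205.16471605  36.        ]
(276, 276) [481.39952062 140.91875512  36.        ]
(333, 323) [343.077046   161.79808418  36.        ]
(274, 382) [355.98837608 299.23486512  36.        ]
(218, 324) [495.96526179 274.41598294  36.        ]
```

>>> servo_tool --rotation '[[0,0,-0.03],[0,0,-0.06],[0,0,-0.09],[0,0,-0.127],[0,0,-0.127],[0,0,-0.127],[0,0,-0.127],[0,0,-0.127]]' --slide '[[0.2,0.25,0],[0.4,0.5,0],[0.6,0.75,0],[0.8,1,0],[1,1,0],[1,1,0],[1,1,0],[1,1,0]]' --grip '[1,1,1,1,1,1,1,1]'

```text
clock: 1.3
position: [375.9, -399.9, 231.3]
ee_rot: [0.253, 0.967, 0.0, -0.0]
contact_force: [0.1, 0.9, -0.1]
gripper_width: 85.3
grasp_force: 0.0
```

>>> servo_tool --rotation '[[0,0,0],[0,0,0],[0,0,0],[0,0,0],[0,0,0]]' --slide '[[0.13,0.25,0],[0.26,0.5,0],[0.39,0.75,0],[0.52,1,0],[0.633,1,0]]' --grip '[1,1,1,1,1]'

```text
clock: 1.92
position: [503.7, -197.6, 232.0]
ee_rot: [0.251, 0.968, 0.0, 0.0]
contact_force: [0.2, -1.2, -0.2]
gripper_width: 85.0
grasp_force: 0.0
```

>>> servo_tool --rotation '[[0,0,0],[0,0,0],[0,0,0],[0,0,0],[0,0,0],[0,0,0]]' --slide '[[0,0.25,0],[0,0.5,0],[0,0.627,0],[0,0.627,-0.2],[0,0.627,-0.3],[0,0.627,-0.3]]' --grip '[1,1,1,1,1,1]'

```text
clock: 2.68
position: [502.1, -75.1, 170.0]
ee_rot: [0.254, 0.967, -0.001, -0.002]
contact_force: [1.2, -1.6, 0.3]
gripper_width: 85.4
grasp_force: 0.0
```

>>> servo_tool --rotation '[[0,0,0],[0,0,0],[0,0,0],[0,0,0],[0,0,0],[0,0,0],[0,0,0],[0,0,0]]' --slide '[[0,0,-0.15],[0,0,-0.28],[0,0,-0.325],[0,0,-0.325],[0,0,-0.325],[0,0,-0.325],[0,0,-0.325],[0,0,-0.325]]' --grip '[1,1,0,-1,-1,-1,-1,-1]'

```text
clock: 3.68
position: [504.4, -73.9, 107.5]
ee_rot: [0.252, 0.968, 0.0, 0.001]
contact_force: [-1.6, 1.1, 4.9]
gripper_width: 13.1
grasp_force: 59.2
```

Gripped: 13 mm opening, 59 N. Now I lift 5 mm and shake along the sieve's x.

>>> servo_tool --rotation '[[0,0,0],[0,0,0],[0,0,0],[0,0,0],[0,0,0],[0,0,0],[0,0,0],[0,0,0]]' --slide '[[0,0,0.03],[0.065,-0.036,0.03],[-0.065,0.036,0.03],[0.065,-0.036,0.03],[-0.065,0.036,0.03],[0.065,-0.036,0.03],[-0.065,0.036,0.03],[0,0,0.03]]' --grip '[-1,-1,-1,-1,-1,-1,-1,-1]'

```text
clock: 4.68
position: [500.4, -74.1, 110.9]
ee_rot: [0.253, 0.967, -0.001, -0.003]
contact_force: [-0.6, -0.2, -4.0]
gripper_width: 12.7
grasp_force: 59.1
```

```bash
cat > look.py <<'E'
import sys
from h import *
d=grab('top'); e=grab('scene')
def crop(d,b):
    a,c,x,y=b; return cv2.resize(cv2.cvtColor(d['image'],cv2.COLOR_RGB2BGR)[c:y,a:x],(400,400),interpolation=cv2.INTER_CUBIC)
b1,b2=eval(sys.argv[2]) if len(sys.argv)>2 else ((340,150,460,280),(275,140,395,260))
cv2.imwrite('pics/'+sys.argv[1],np.hstack([crop(d,b1),crop(e,b2)]))
s=read_state(); print(s['clock'],np.round(s['position'],1),np.round(s['joints'],2))
E
python3 look.py c2.png
```

```text
4.775 [505.1 -74.6 112. ] [ 0.17  0.32 -0.43  0.   -0.82 -2.25]
```

View pics/c2.png

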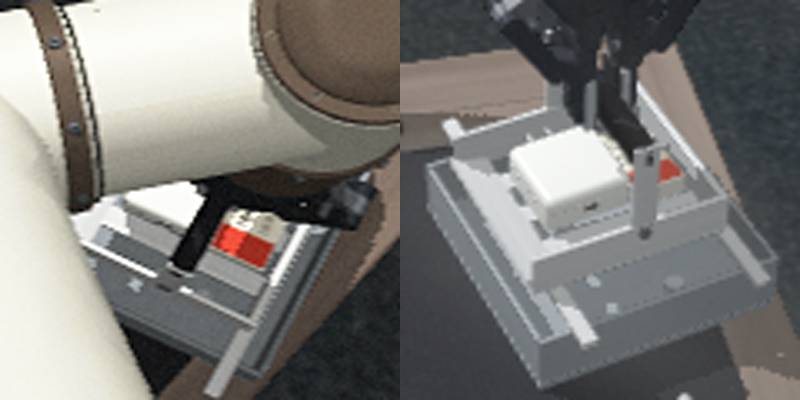

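The right half shows the charger and staples still in the sieve. No nuts are clearly left on the visible part of the floor, and there are blobs in the pan at about (675,283) and (610,308). The hand hides the far half, so I shake more before looking again.

>>> servo_tool --rotation '[[0,0,0],[0,0,0],[0,0,0],[0,0,0],[0,0,0],[0,0,0],[0,0,0],[0,0,0]]' --slide '[[0.085,-0.047,0],[-0.085,0.047,0],[0.085,-0.047,0],[-0.085,0.047,0],[0.085,-0.047,0],[-0.085,0.047,0],[0.085,-0.047,0],[0,0,0]]' --grip '[-1,-1,-1,-1,-1,-1,-1,-1]'

```text
clock: 5.78
position: [507.0, -74.9, 112.1]
ee_rot: [0.253, 0.967, 0.0, 0.002]
contact_force: [0.0, -0.2, -4.7]
gripper_width: 12.6
grasp_force: 59.6
```

>>> servo_tool --rotation '[[0,0,0],[0,0,0],[0,0,0],[0,0,0],[0,0,0],[0,0,0],[0,0,0],[0,0,0]]' --slide '[[-0.085,0.047,0],[-0.085,0.047,0],[0.085,-0.047,0],[0.085,-0.047,0],[-0.085,0.047,0],[0.085,-0.047,0],[0,0,0],[0,0,0]]' --grip '[-1,-1,-1,-1,-1,-1,-1,-1]'

```text
clock: 6.78
position: [502.5, -74.1, 111.9]
ee_rot: [0.253, 0.967, -0.0, -0.001]
contact_force: [-0.5, 0.7, -3.9]
gripper_width: 12.7
grasp_force: 59.7
```

```bash
python3 look.py c3.png "((370,200,450,280),(295,140,385,230))"
```

```text
6.875 [503.8 -74.2 112.4] [ 0.17  0.31 -0.44  0.   -0.82 -2.26]
```

View pics/c3.png

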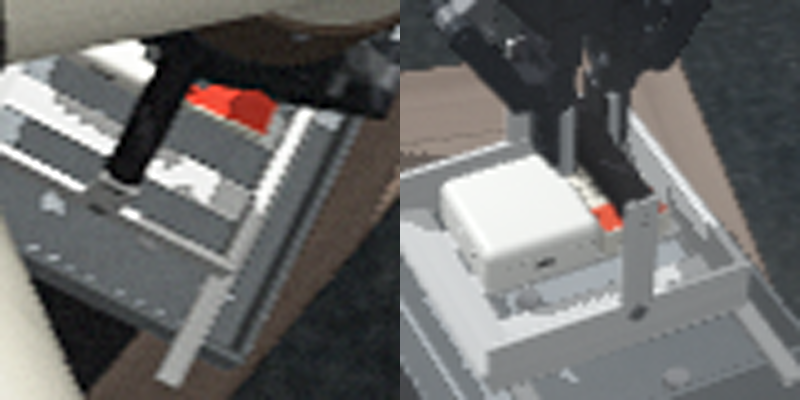

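The charger and staples are still in the sieve. One nut shows in the pan at (675,375), and the others can't be made out. I lift the sieve straight up to see into the pan.

>>> servo_tool --rotation '[[0,0,0],[0,0,0],[0,0,0],[0,0,0],[0,0,0],[0,0,0],[0,0,0]]' --slide '[[0,0,0.1],[0,0,0.25],[0,0,0.4],[0,0,0.55],[0,0,0.7],[0,0,0.8],[0,0,0.8]]' --grip '[-1,-1,-1,-1,-1,-1,-1]'

```text
clock: 7.75
position: [504.5, -74.1, 273.9]
ee_rot: [0.253, 0.968, 0.001, 0.002]
contact_force: [-0.6, -0.3, -5.2]
gripper_width: 12.8
grasp_force: 59.6
```

```bash
python3 look.py c4.png "((370,200,450,280),(270,110,400,260))"; python3 - <<'E'
from h import *
e=grab('scene'); im=cv2.cvtColor(e['image'],cv2.COLOR_RGB2BGR)
a=cv2.resize(im[175:255,280:390],(800,582),interpolation=cv2.INTER_CUBIC)
cv2.imwrite('pics/c5.png',a)
E
```

```text
7.85 [502.9 -74.  271.3] [ 0.17  0.16 -0.2  -0.   -1.21 -2.26]
```

View pics/c4.png

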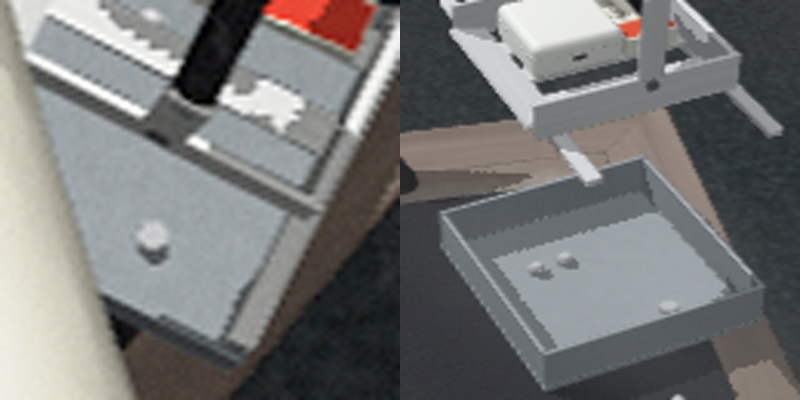

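The pan (right half) now shows all three nuts at (540,268), (567,260) and (668,305), with the charger and staples still in the raised sieve. Before pouring I check the wrist joints for the tilt.

```bash
python3 - <<'E'
from scipy.spatial.transform import Rotation as R
import numpy as np
from h import read_state
s=read_state(); j=s['joints']
def F(j1,pf): return R.from_euler('z',j1)*R.from_euler('y',-pf)
def wr(q4,q5,q6): return R.from_euler('x',q4)*R.from_euler('y',-q5)*R.from_euler('x',-q6)
C=(F(j[0],j[2]-j[1])*wr(*j[3:])).inv()*R.from_quat(s['ee_rot'])
print('check start', (F(-1.025,.008-.385)*wr(0,-1.194,-.259)*C).as_quat())
Rt=R.from_quat(s['ee_rot'])
for al in (61,81,100):
  for pf in (-.1,-.4):
    for th in (0,25,45,55):
      y=np.deg2rad(al-61); ax=np.deg2rad(al-90)
      T=R.from_rotvec(-np.deg2rad(th)*np.array([np.cos(ax),np.sin(ax),0]))*R.from_euler('z',y)*Rt
      M=(F(np.deg2rad(54 if th>20 else 42),pf).inv()*T*C.inv())
      a,b,c=M.as_euler('XYX'); 
      o=[]
      for A,B,D in((a,b,c),(a+np.pi,-b,c+np.pi)):
        if -B<0: o.append([round(float((v+np.pi)%(2*np.pi)-np.pi),2) for v in (A,-B,-D)])
      print(al,pf,th,o)
E
```

```text
check start [-1.42628890e-01  9.89775881e-01  5.98411863e-04 -5.89468532e-04]
61 -0.1 0 [[0.0, -1.47, -2.81]]
61 -0.1 25 [[-0.05, -1.91, -3.02]]
61 -0.1 45 [[-0.11, -2.25, -2.99]]
61 -0.1 55 [[-0.15, -2.42, -2.96]]
61 -0.4 0 [[0.0, -1.17, -2.81]]
61 -0.4 25 [[-0.05, -1.61, -3.03]]
61 -0.4 45 [[-0.09, -1.95, -3.03]]
61 -0.4 55 [[-0.12, -2.13, -3.01]]
81 -0.1 0 [[-0.0, -1.47, -2.47]]
81 -0.1 25 [[-0.2, -1.86, -2.66]]
81 -0.1 45 [[-0.4, -2.16, -2.57]]
81 -0.1 55 [[-0.52, -2.31, -2.49]]
81 -0.4 0 [[-0.0, -1.17, -2.47]]
81 -0.4 25 [[-0.19, -1.57, -2.71]]
81 -0.4 45 [[-0.34, -1.88, -2.69]]
81 -0.4 55 [[-0.43, -2.04, -2.66]]
100 -0.1 0 [[-0.0, -1.47, -2.13]]
100 -0.1 25 [[-0.32, -1.78, -2.33]]
100 -0.1 45 [[-0.6, -2.0, -2.24]]
100 -0.1 55 [[-0.76, -2.11, -2.16]]
100 -0.4 0 [[-0.0, -1.17, -2.13]]
100 -0.4 25 [[-0.31, -1.49, -2.42]]
100 -0.4 45 [[-0.54, -1.75, -2.41]]
100 -0.4 55 [[-0.67, -1.88, -2.38]]
```

```bash
python3 - <<'E'
import numpy as np
for n in('top','scene'):
    W=np.load(n+'.npy').reshape(-1,3); x,y,z=W.T
    for x0 in range(460,640,20):
        print(n,x0,[int(np.percentile(z[k],95)) if (k:=(x>=x0)&(x<x0+20)&(y>=y0)&(y<y0+30)).sum()>3 else -1 for y0 in range(20,320,30)])
E
```

```text
top 460 [41, 3, 3, 36, 7, 7, 7, 8, 36, 1]
top 480 [32, 2, 3, 35, 37, 460, 542, 35, 36, 3]
top 500 [3, 2, 3, 3, 3, 520, 543, 78, 34, 3]
top 520 [2, 3, 2, 15, 92, 104, 471, 103, 100, 3]
top 540 [3, 2, 13, 70, 105, 106, 403, 105, 103, 100]
top 560 [2, 2, 3, 105, 105, 111, 331, 111, 109, 102]
top 580 [3, 3, 103, 106, 111, 109, 263, 108, 111, 109]
top 600 [3, 69, 105, 111, 110, 108, 192, 108, 109, 110]
top 620 [3, 104, 106, 111, 108, 108, 144, 139, 108, 109]
scene 460 [39, 0, 1, 36, 28, 5, 5, 5, 35, 0]
scene 480 [38, 0, 0, 35, 35, 35, 534, 34, 36, 1]
scene 500 [2, 1, 1, 0, 1, 31, 526, 86, 34, 1]
scene 520 [0, 0, 1, 13, 70, 103, 460, 102, 98, 60]
scene 540 [1, 1, 1, 31, 103, 104, 395, 104, 102, 99]
scene 560 [1, 1, 1, 103, 104, 109, 323, 287, 109, 101]
scene 580 [1, 1, 91, 104, 109, 109, 232, 258, 109, 109]
scene 600 [1, 1, 104, 108, 109, 107, 153, 196, 107, 109]
scene 620 [1, 103, 104, 109, 107, 107, 107, 141, 107, 107]
```

>>> servo_tool --rotation '[[0,0,0.002],[0,0,0.006],[0,0,0.01],[0,0,0.015],[0,0,0.021],[0,0,0.028],[0,0,0.034],[0,0,0.04]]' --slide '[[-0.015,0.04,0],[-0.041,0.11,0],[-0.074,0.2,0],[-0.115,0.31,0],[-0.163,0.44,0],[-0.211,0.57,0],[-0.259,0.7,0],[-0.308,0.83,0]]' --grip '[-1,-1,-1,-1,-1,-1,-1,-1]'

```text
clock: 8.9
position: [440.8, 93.4, 272.2]
ee_rot: [0.128, 0.992, 0.0, -0.0]
contact_force: [-0.4, -0.3, -4.9]
gripper_width: 12.4
grasp_force: 59.7
```

>>> servo_tool --rotation '[[0,0,0.005],[0,0,0.009],[0,0,0.012],[0,0,0.014],[0,0,0.016],[0,0,0.0164],[0,0,0.0164]]' --slide '[[-0.04,0.1,-0.02],[-0.07,0.185,-0.06],[-0.095,0.25,-0.11],[-0.111,0.295,-0.16],[-0.12,0.32,-0.2],[-0.123,0.33,-0.23],[-0.123,0.33,-0.24]]' --grip '[-1,-1,-1,-1,-1,-1,-1]'

```text
clock: 9.78
position: [417.2, 157.7, 223.9]
ee_rot: [0.078, 0.997, -0.0, -0.0]
contact_force: [-0.6, -0.4, -3.5]
gripper_width: 12.7
grasp_force: 59.6
```

>>> servo_tool --rotation '[[0,0,-0.002],[0,0,-0.005],[0,0,-0.009],[0,0,-0.014],[0,0,-0.019],[0,0,-0.023],[0,0,-0.025],[0,0,-0.025]]' --slide '[[-0.01,-0.02,-0.02],[-0.03,-0.05,-0.05],[-0.055,-0.1,-0.1],[-0.085,-0.15,-0.15],[-0.11,-0.2,-0.2],[-0.135,-0.24,-0.24],[-0.15,-0.265,-0.27],[-0.15,-0.27,-0.27]]' --grip '[-1,-1,-1,-1,-1,-1,-1,-1]'

```text
clock: 10.78
position: [386.9, 103.5, 170.0]
ee_rot: [0.156, 0.988, -0.0, -0.0]
contact_force: [1.1, -0.1, -4.5]
gripper_width: 12.8
grasp_force: 59.7
```

```bash
python3 look.py c6.png "((150,150,330,330),(200,170,380,370))"
```

```text
10.875 [387.7 104.2 170.6] [ 0.67  0.06 -0.59  0.   -0.92 -2.56]
```

View pics/c6.png

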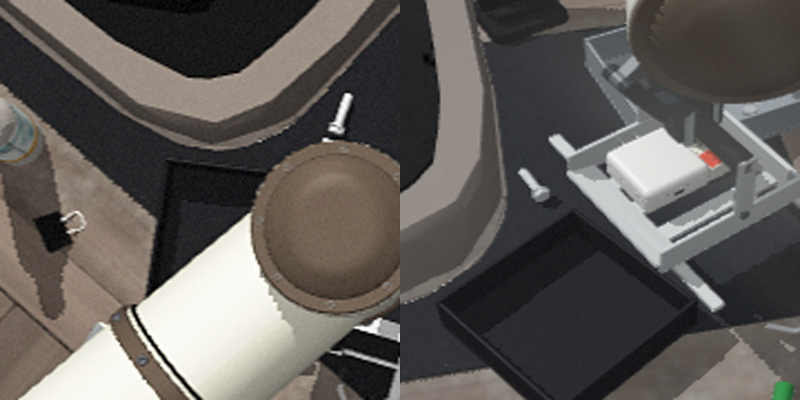

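The right half shows the charger at the sieve's +x side near the lip, the staples behind it, and the tray empty and ready under the lip. Starting the tilt.

>>> servo_tool --rotation '[[-0.0106,0.0034,0],[-0.0211,0.0069,0],[-0.0317,0.0103,0],[-0.0423,0.0137,0],[-0.0528,0.0172,0],[-0.0634,0.0206,0],[-0.074,0.024,0],[-0.0793,0.0257,0]]' --slide '[[0.006,0.018,-0.03],[0.012,0.037,-0.06],[0.018,0.056,-0.08],[0.025,0.075,-0.09],[0.032,0.1,-0.09],[0.04,0.125,-0.088],[0.049,0.15,-0.086],[0.053,0.16,-0.085]]' --grip '[-1,-1,-1,-1,-1,-1,-1,-1]'

```text
clock: 11.88
position: [398.9, 137.8, 153.0]
ee_rot: [0.151, 0.954, -0.255, -0.04]
contact_force: [-1.1, -0.8, -4.4]
gripper_width: 13.1
grasp_force: 59.8
```

```bash
python3 look.py c7.png "((150,150,330,330),(200,170,380,370))"
```

```text
11.975 [398.5 137.1 152.8] [ 0.86  0.34 -0.47  0.2  -1.26 -2.86]
```

>>> servo_tool --rotation '[[-0.0079,0.0026,0],[-0.0159,0.0052,0],[-0.0238,0.0077,0],[-0.0317,0.0103,0],[-0.0396,0.0129,0],[-0.0396,0.0129,0],[-0.0396,0.0129,0],[-0.0396,0.0129,0]]' --slide '[[0.007,0.021,0.01],[0.014,0.042,0.02],[0.02,0.063,0.03],[0.027,0.084,0.035],[0.034,0.105,0.04],[0.034,0.105,0.04],[0.034,0.105,0.04],[0.034,0.105,0.04]]' --grip '[-1,-1,-1,-1,-1,-1,-1,-1]'

```text
clock: 12.98
position: [404.6, 156.6, 161.8]
ee_rot: [0.145, 0.913, -0.377, -0.06]
contact_force: [0.3, -0.0, -3.3]
gripper_width: 12.9
grasp_force: 60.1
```

```bash
python3 look.py c8.png "((150,150,330,330),(200,170,380,370))"
```

```text
13.075 [404.6 156.7 161.7] [ 0.92  0.48 -0.36  0.24 -1.49 -2.92]
```

View pics/c8.png

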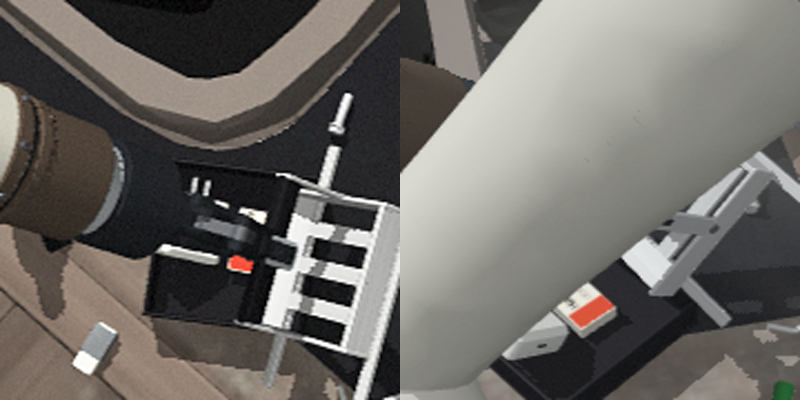

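The left half shows both objects in the tray, the charger at (190,255) and the staples at (240,262), and the sieve empty. I untilt while backing off and rising.

>>> servo_tool --rotation '[[0,0,0],[0.02,-0.0064,0],[0.04,-0.0129,0],[0.06,-0.0193,0],[0.08,-0.0257,0],[0.1,-0.0321,0],[0.1189,-0.0386,0],[0.1189,-0.0386,0]]' --slide '[[0,0,0.1],[-0.015,-0.045,0.2],[-0.03,-0.09,0.3],[-0.045,-0.135,0.4],[-0.06,-0.18,0.45],[-0.075,-0.225,0.5],[-0.088,-0.265,0.52],[-0.088,-0.265,0.52]]' --grip '[-1,-1,-1,-1,-1,-1,-1,-1]'

```text
clock: 14.08
position: [385.6, 101.8, 266.4]
ee_rot: [0.158, 0.988, 0.001, 0.0]
contact_force: [-0.2, 0.9, -3.0]
gripper_width: 12.8
grasp_force: 60.0
```

```bash
python3 look.py c9.png "((180,200,310,330),(200,260,350,390))"; python3 - <<'E'
from h import *
W=world(grab('scene')); c=np.array([425.5,209.3]); a=np.deg2rad(-8.85); u=np.array([np.cos(a),np.sin(a)]); v=np.array([-u[1],u[0]])
q=W[...,:2]-c; X=q@u; Y=q@v; Z=W[...,2]
for y0 in range(50,-70,-20): print(y0,[int(np.percentile(Z[k],90)) if (k:=(X>=x0)&(X<x0+15)&(Y>=y0)&(Y<y0+20)).sum() else -1 for x0 in range(-75,75,15)])
E
```

```text
14.175 [386.5 103.2 265.4] [ 0.67 -0.04 -0.43  0.   -1.18 -2.56]
50 [34, 4, 4, 49, 55, 55, 56, 55, 5, 35]
30 [34, 5, 4, 38, 50, 52, 52, 51, 37, 35]
10 [34, 4, 5, 27, 37, 37, 38, 38, 5, 533]
-10 [36, 5, 4, 17, 18, 18, 18, 17, 4, 525]
-30 [35, 5, 5, 18, 18, 19, 19, 17, 4, 34]
-50 [227, 212, 212, 359, 358, 214, 214, 215, 5, 35]
```

View pics/c9.png

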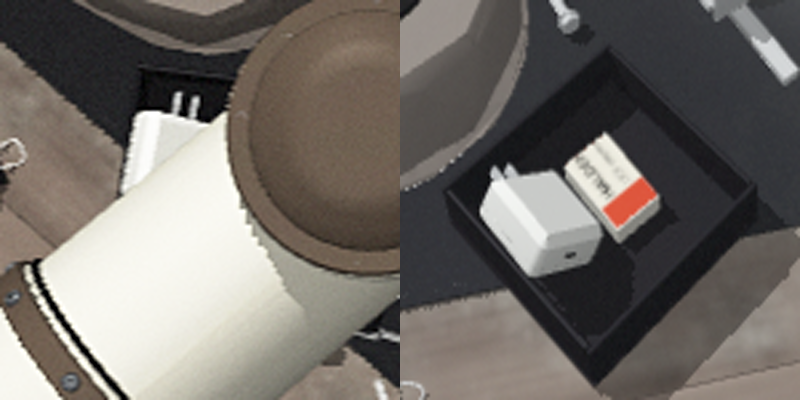

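The right half shows the staples flat in the tray and the charger leaning at rest against the far wall, its base inside. Returning the sieve to the pan.

>>> servo_tool --rotation '[[0,0,-0.005],[0,0,-0.01],[0,0,-0.016],[0,0,-0.022],[0,0,-0.028],[0,0,-0.0314],[0,0,-0.0314],[0,0,-0.0314]]' --slide '[[0.08,-0.12,0],[0.18,-0.28,0],[0.29,-0.45,0],[0.4,-0.62,0],[0.5,-0.77,0],[0.56,-0.86,-0.1],[0.582,-0.89,-0.25],[0.582,-0.89,-0.4]]' --grip '[-1,-1,-1,-1,-1,-1,-1,-1]'

```text
clock: 15.22
position: [503.8, -74.0, 183.0]
ee_rot: [0.253, 0.968, -0.001, -0.001]
contact_force: [0.6, 0.3, -2.5]
gripper_width: 13.0
grasp_force: 59.9
```

>>> servo_tool --rotation '[[0,0,0],[0,0,0],[0,0,0],[0,0,0],[0,0,0],[0,0,0]]' --slide '[[0,0,-0.1],[0,0,-0.2],[0,0,-0.3],[0,0,-0.35],[0,0,-0.37],[0,0,-0.37]]' --grip '[-1,-1,-1,-1,-1,-1]'

```text
clock: 15.98
position: [503.7, -73.9, 111.3]
ee_rot: [0.253, 0.968, -0.0, -0.0]
contact_force: [0.2, 0.7, -2.2]
gripper_width: 12.8
grasp_force: 59.9
```

>>> servo_tool --rotation '[[0,0,0],[0,0,0],[0,0,0],[0,0,0]]' --slide '[[0,0,-0.01],[0,0,-0.018],[0,0,-0.025],[0,0,-0.025]]' --grip '[-1,-1,-1,-1]'

```text
clock: 16.48
position: [505.0, -74.5, 108.3]
ee_rot: [0.252, 0.968, 0.0, 0.002]
contact_force: [1.3, -1.6, 7.2]
gripper_width: 13.1
grasp_force: 61.4
```

Contact with the rim (+7 N). Releasing and rising.

>>> servo_tool --rotation '[[0,0,0],[0,0,0],[0,0,0],[0,0,0],[0,0,0],[0,0,0],[0,0,0],[0,0,0]]' --slide '[[0,0,0],[0,0,0],[0,0,0],[0,0,0],[0,0,0.1],[0,0,0.3],[0,0,0.55],[0,0,0.8]]' --grip '[0,1,1,1,1,1,1,1]'

```text
clock: 17.48
position: [503.1, -74.0, 267.7]
ee_rot: [0.253, 0.968, -0.0, -0.0]
contact_force: [0.6, 0.2, -0.1]
gripper_width: 85.7
grasp_force: 0.0
```

>>> servo_tool --rotation '[[0,0,0],[0,0,0],[0,0,0],[0,0,0],[0,0,0]]' --slide '[[-0.05,-0.25,0],[-0.1,-0.5,0],[-0.15,-0.75,0],[-0.2,-1,0],[-0.2,-1,0]]' --grip '[1,1,1,1,1]'

```text
clock: 18.1
position: [462.4, -276.6, 265.7]
ee_rot: [0.255, 0.967, -0.0, -0.001]
contact_force: [0.5, 0.3, -1.4]
gripper_width: 85.6
grasp_force: 0.0
```

```bash
python3 look.py c10.png "((330,150,470,290),(200,140,400,390))"; python3 - <<'E'
from h import *
d=grab('top');W=world(d); z=W[...,2]; g=d['image'].mean(-1)
m=np.zeros(z.shape,bool); m[150:285,340:465]=1
P=W[m&(z>105)&(z<145)&(g<70)]; print(len(P),np.median(P[:,2]),cv2.minAreaRect(P[:,:2].astype(np.float32)))
c=np.array([425.5,209.3]); a=np.deg2rad(-8.85); u=np.array([np.cos(a),np.sin(a)]); v=np.array([-u[1],u[0]])
q=W[...,:2]-c; X=q@u; Y=q@v
k=(z>39)&(z<80)&(abs(X)<60)&(Y<110)&(Y>0); print('charger above rim',Y[k].min(),np.percentile(Y[k],97),X[k].min(),X[k].max(),np.percentile(z[k],98))
E
```

```text
18.2 [ 463.1 -274.4  265.9] [-0.23  0.21 -0.15 -0.   -1.21 -1.85]
486 132.49046696988933 ((503.1678466796875, -76.25367736816406), (15.16018295288086, 116.45720672607422), 61.363399505615234)
charger above rim 21.21114142748223 64.27489252235348 -59.69990969658256 49.55873691732786 58.77210810239555
```

View pics/c10.png

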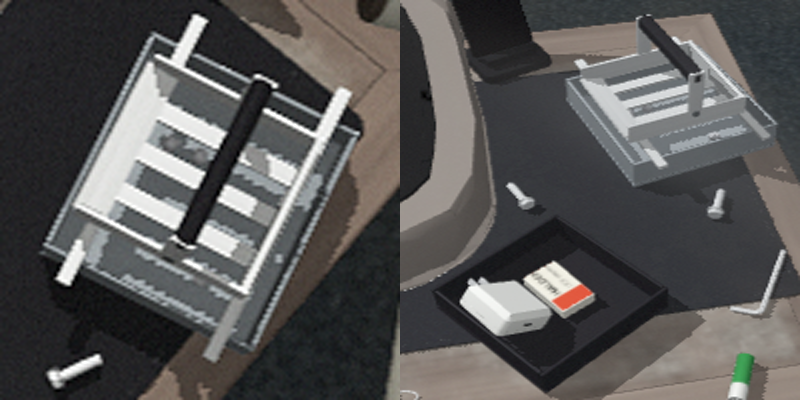

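The picture shows the sieve upright on the pan and empty, its handle at (503,-76), height 132, and yaw 61.4°, matching the start. Two nuts show through the slots at (180,147), and the charger and staples are in the tray at (505,305) and (560,288). Handing in.

```bash
python3 -c "from bench import job_done; print(job_done())"
```

```text
the job is handed in; nothing more can be done
None
```

I handed the job in at about 18 s of the 51 s allowed; the hand-in returned no verdict. All three nuts were seen in the pan after shaking. At the end the staples lay flat in the tray, with the charger leaning against its far wall. The sieve stood upright and empty on the pan, within about 3 mm of where it started.

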